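Check-weigh a vegetable portion against a tare cup

ROBOT

A 6-joint arm with a two-finger parallel gripper is mounted at the origin on the work surface. World frame = base frame: x ahead of the robot, y to its left, z up, the work surface at z = 0. Lengths are in m, angles in rad, forces in N, time in s.
With the tool pointing down it reaches from about 0.325 to 0.9 m from the base axis. Payload 3.5 kg.
Tool frame: the origin (TCP) lies at the very end of the fingers, on their centre line; the grasp point (between the pads) lies 19 mm behind it; z points along the fingers, y is the line along which they close (so a half turn about z gives the same grasp; the last joint's range is limited). The gripper opens to 85 mm and grips with 20 to 120 N. Pads are 22 mm wide; open, the fingers measure 114 mm over their backs; the gripper's body (76 mm by 85 mm) begins 54 mm behind the grasp point. The pads swing forward as they close: fully open they stand 13 mm farther back than shut.
Start: joints at [-1.447, 0.276, -0.026, 1.268, 0, 1.467], TCP at [0.141, -0.609, 0.231] pointing down, gripper open.
Joint ranges: [-3.12, 3.12], [-0.85, 1.88], [-1.08, 1.24], [-1.95, 2.15], [-1.57, 1.53], [-3.14, 3.14]. Speed limits (rad/s): [2.57, 2.57, 3.14, 3.14, 3.14, 3.14].

INTERFACE

Orientations are given as [roll, pitch, yaw] about the fixed x, y, z axes, in that order (R = Rz(yaw) Ry(pitch) Rx(roll)).
In Python, from station import monitor, camera, ctrl gives the robot as it stands.
- The arm moves only by the shell command python3 -m pendant 'ROWS' [FORCE]. ROWS is JSON, a list of rows, each a list of 7 numbers: the shift along the tool's x, y, z scaled (see below), then the turn, a rotation vector about the tool's x, y, z scaled (see below), then the opening, from -1 (shut) to 1 (fully open). In form: [[x, y, z, rx, ry, rz, jaw], ...]. A call has 1 to 8 rows; each row shifts and turns the commanded pose from where the row before left it, along the tool's axes as they then stand; what a row does not reach is not made up. The controller multiplies each number of a shift by 0.04 m and each number of a turn by 0.15 rad. A row lasts 1/8 s, in which the tool goes at most 62.5 mm and 10.7 degrees, less where a joint would pass 70% of its speed; a pose out of reach is approached as far as the arm can. A call with a number of a shift or a turn outside -1 to 1 is refused whole. A call with a gripper value outside its range is refused whole. The fingers move at their own pace and stop on an object; FORCE is the grip in N (left out, the last holds). Time passes only in rows, so rows that do not move let the fingers close. It gives the time, the measured TCP pose, the force, the opening and the grip force at its end, in the units of the state.
- monitor.sense(): the state, without advancing time (a new reading comes with each control period).
- camera(name): name is "scene" or "side" or "wrist"; returns a dict with "pixels" (480x640x3 uint8, blue, green, red), "depth" (480x640 float32, m along the optical axis (not along the pixel's ray), 0 where there is no reading), "fx", "fy", "cx", "cy" (pixels), "k1" (the pictures are not rectified: a ray, as slopes to the right and down, at radius r is drawn at 1 + k1 r^2 times it, then the intrinsics apply), "eye" and "attitude" of the camera in the world; the wrist camera has in their place "T_tool_cam" (4x4, takes a point from camera to tool coordinates, whose origin is the TCP and whose axes are the flange's). Camera axes: x right, y up, looking along -z (the intrinsics and any distortion apply to the point x, -y, -z); pixel columns grow to the right and rows downward; lengths in m; the calibration is good to about 2 mm. A picture is of the moment at which its call begins: read the wrist's pose just before it.
- ctrl.hand_in(): hands the job in; it is judged then, once.
The state is a dict: "t": time; "joint_pos": joint angles; "qvel": joint speeds; "effort": joint torques, N m; "position": TCP position; "ee_rot": TCP orientation; "wrist_force": force on the tool from outside, world axes, zero at the start; "torque": the same for the moment, N m; "opening": opening from 0.0 (shut) to 1.0 (fully open); "finger_force": force on a finger pad.
Only numpy, scipy, OpenCV 4.12 (cv2) and the standard library are available. Lean on these libraries where they do the work, as an engineer would, in place of code of your own. Each camera call takes 0.05 s, during which the arm holds its last target. There are 200 camera calls.

TASK

The filled cup on the balance needs check-weighing. Lift the topmost empty teal cup straight up out of the nested stack, leaving the cups below in place, and stand it upright on the free pan of the balance; then stand the steel weight that brings the beam level into that cup. Leave the filled cups where they stand and let go of everything.

Things in the scene. Friction and masses are not known exactly. Their poses are not given: they have to be found in the camera images.
- cup_top: topmost empty cup of the nested stack: teal stoneware with a cream rim, 200 g, 49 mm tall; foot 46 mm across and 20 mm high, above it a round bowl 62 mm across outside (64 at the rim), wall 3, inner floor 23 mm above the underside. Only the foot sits in the cup below: the bowl (20 to 49 mm above the origin) stands free for gripping from outside. Origin: centre of the foot's underside, z up
- cup_mid: middle cup of the stack, same shape and mass, origin likewise; cup_top's origin is 30 mm above it at the start, its foot resting on a white pad inside this cup. Three soft sprung lips there grip cup_top's foot: 1 to 3 N beyond its weight breaks it loose; it is clear of the rim after a 19 mm rise. Stays in place
- cup_low: bottom cup of the stack, same shape and weight, origin likewise; stands on the chopping board and stays where it is
- pan_free_top (a point): centre of the top face of the empty pan of the balance: a flat steel disc 110 mm across, on a red balance. It stays horizontal and moves only up and down, softly damped, between stops 15 mm above and 15 mm below level; at the start it is at its upper stop, 110 mm above the counter. It settles within about 1 s. z up
- pan_load_top (a point): centre of the top face of the loaded pan, alike, 210 mm from the other pan across the balance; at the start on its lower stop, 80 mm above the counter, carrying one of the two filled cups
- beam (a joint): tilt of the beam, rad: 0 with the loaded pan fully down (start), 0.143 level, 0.286 with the free pan fully down. A mismatch of 40 g or more drives it to a stop; less moves it in proportion (10 g: 0.036). When level, the black pointer stands on the green mark of the white dial in the middle of the balance (side away from the robot; dial top 135 mm above the counter)
- carrot_cup: same teal cup heaped with orange carrot coins: cup 200 g plus about 100 g of carrot. Either on the loaded pan or on the lid of the green tin. Origin at the centre of the underside of its foot
- garlic_cup: same teal cup heaped with cream garlic cloves: cup 200 g plus about 50 g of garlic. On whichever of loaded pan and tin the carrot cup is not. Origin likewise
- w100: polished steel cylinder weight of 100 g, 21 mm across and 46 mm tall with a round grip knob on top: the knob is 15 mm across and takes up the top 9 mm (a thinner neck below it). Stands on the chopping board in a row with the two other weights, about 65 mm apart. Origin at the centre of its underside, z up
- w50: polished steel cylinder weight of 50 g, 15 mm across and 46 mm tall with a round grip knob on top: the knob is 12 mm across and takes up the top 9 mm (a thinner neck below it). Stands on the chopping board in a row with the two other weights, about 65 mm apart. Origin at the centre of its underside, z up
- w20: polished steel cylinder weight of 20 g, 12 mm across and 34 mm tall with a round grip knob on top: the knob is 10 mm across and takes up the top 9 mm (a thinner neck below it). Stands on the chopping board in a row with the two other weights, about 65 mm apart. Origin at the centre of its underside, z up
Things that resemble listed ones, but are neither listed nor needed, are in the scene too. What is shaped like the cup_top but purple or yellow is not meant.

How it is judged:
By the outcome, as a careful person would: the job done as asked, in the order asked, and still so for the second after the job is handed in, with the robot touching nothing.
It also fails if it takes over 51 s, if anything falls off the work surface, if the arm or the gripper's body presses on something with over 40 N, if the wrist force passes 120 N, or if a joint passes its speed limit or range.

## Working session

There is one attempt and no reset: what is moved stays moved. The work goes in short steps, Python scripts to look and compute and a shell command to move; the robot and the scene stay as the last step left them, time stands still between calls to the robot, and variables do not carry over. Pictures are saved under pics/ and viewed, at most 13 in all, crops included, and the job is handed in when it is done.

```bash
ls; mkdir -p pics
cat > h.py <<'E'
import numpy as np, cv2
from station import monitor, camera, ctrl
from scipy.spatial.transform import Rotation as R
def snap(n):
    s=monitor.sense(); c=camera(n)
    if n=='wrist':
        T=np.eye(4); T[:3,:3]=R.from_euler('xyz',s['ee_rot']).as_matrix(); T[:3,3]=s['position']
        T=T@np.array(c['T_tool_cam'])
    else:
        T=np.eye(4); T[:3,3]=c['eye']; a=np.array(c['attitude'])
        T[:3,:3]=a if a.shape==(3,3) else R.from_euler('xyz',a).as_matrix()
    c['T']=T; return c
def ray(c,u,v):
    xd=np.array([(u-c['cx'])/c['fx'],(v-c['cy'])/c['fy']]); x=xd.copy()
    for _ in range(20): x=xd/(1+c['k1']*(x@x))
    return c['T'][:3,3], c['T'][:3,:3]@np.array([x[0],-x[1],-1.0])
def onz(c,u,v,z):
    o,d=ray(c,u,v); return o+d*(z-o[2])/d[2]
def cloud(c):
    # world points of the whole picture from depth
    v,u=np.mgrid[0:480,0:640]; xd=np.stack([(u-c['cx'])/c['fx'],(v-c['cy'])/c['fy']],-1); x=xd.copy()
    for _ in range(20): x=xd/(1+c['k1']*(x**2).sum(-1,keepdims=True))
    d=c['depth'][...,None]; P=np.concatenate([x[...,:1]*d,-x[...,1:]*d,-d],-1)
    return P@c['T'][:3,:3].T+c['T'][:3,3]
E
python3 - <<'E'
from h import *
for n in ['scene','side','wrist']:
    c=snap(n); cv2.imwrite(f'pics/a_{n}.png',c['pixels']); print(n,{k:c[k] for k in('fx','fy','cx','cy','k1')},c.get('attitude'),c['T'].round(3).tolist())
s=monitor.sense();print(s)
E
```

```text
pics
scene {'fx': 466.83240633147904, 'fy': 466.83240633147904, 'cx': 317.4125528035505, 'cy': 241.50231490811277, 'k1': -0.023543909196948494} [ 0.76746698 -0.00672454  2.52867392] [[-0.818, -0.41, 0.403, 0.957], [0.575, -0.591, 0.565, 0.574], [0.007, 0.694, 0.72, 0.835], [0.0, 0.0, 0.0, 1.0]]
side {'fx': 509.7787528852199, 'fy': 509.7787528852199, 'cx': 322.82031665586686, 'cy': 232.29045466750594, 'k1': -0.07915371085653819} [ 0.992879   -0.00252775 -0.25054368] [[0.969, 0.133, -0.209, 0.329], [-0.248, 0.53, -0.811, -0.932], [0.003, 0.838, 0.546, 0.702], [0.0, 0.0, 0.0, 1.0]]
wrist {'fx': 420.4324084927196, 'fy': 420.4324084927196, 'cx': 328.1720381518986, 'cy': 239.75662908049023, 'k1': -0.038326872909543785} None [[0.225, 0.936, 0.272, 0.21], [-0.974, 0.216, 0.061, -0.592], [-0.001, -0.278, 0.96, 0.373], [0.0, 0.0, 0.0, 1.0]]
{'t': 0.15, 'joint_pos': array([-1.44738664e+00,  2.76952975e-01, -2.75822096e-02,  1.26797336e+00,
        3.59305456e-06,  1.46738346e+00]), 'qvel': array([-0.00018189, -0.00265475,  0.00366215, -0.00042957,  0.0010466 ,
        0.00106835]), 'effort': array([ 2.17385327e-04, -4.46058726e+01,  2.95638227e+01,  1.05736215e-02,
       -1.07246342e-04,  1.22277527e-05]), 'position': array([ 0.14045964, -0.60838657,  0.23041215]), 'ee_rot': array([-3.13988995e+00, -1.80323733e-04,  2.26822396e-01]), 'wrist_force': array([-0.62874252,  0.7550383 ,  0.10077434]), 'torque': array([-0.03769762, -0.00989498, -0.01827604]), 'finger_force': 0.0, 'opening': 1.0030672948786572}
```

View pics/a_scene.png

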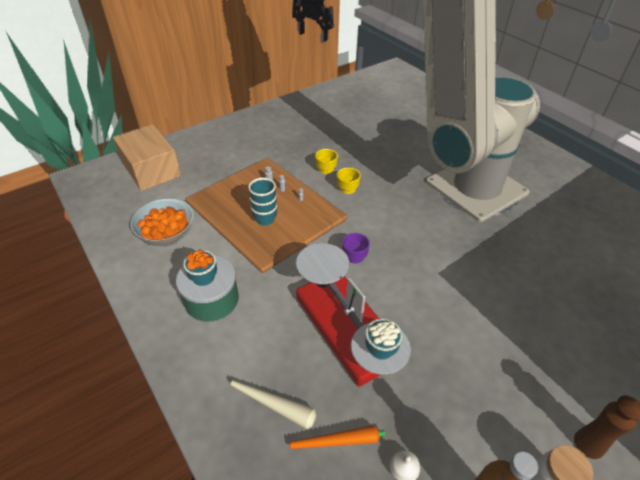

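View pics/a_side.png

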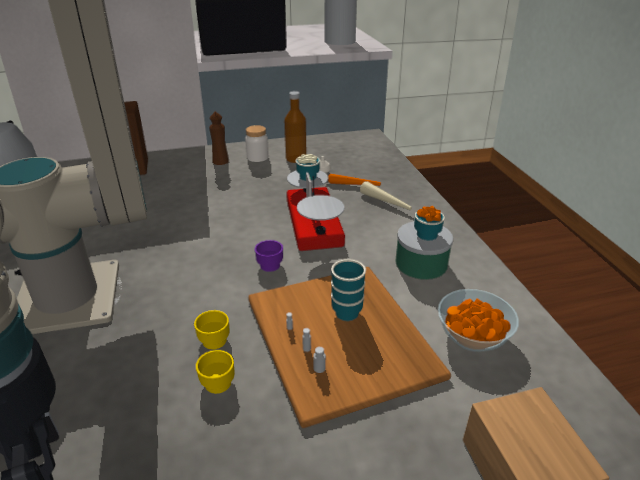

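The scene view shows the stack (rim about 263,183), the weights (268,173), (282,184), (300,195) and the free pan (322,264). Garlic is on the loaded pan and carrot is on the tin, so w50 is needed. The side view shows the stack rim at (348,270), the weights at (290,321), (307,340), (320,360) and the pan at (321,208).

Run:
```python
from h import *
def tri(c1,p1,c2,p2):
    o1,d1=ray(c1,*p1);o2,d2=ray(c2,*p2)
    A=np.stack([d1,-d2],1);t=np.linalg.lstsq(A,o2-o1,rcond=None)[0]
    a,b=o1+d1*t[0],o2+d2*t[1];return (a+b)/2,np.linalg.norm(a-b)
def circ(P):
    A=np.c_[2*P[:,:2],np.ones(len(P))];x=np.linalg.lstsq(A,(P[:,:2]**2).sum(1),rcond=None)[0]
    return x[:2],np.sqrt(x[2]+x[0]**2+x[1]**2)
C={n:snap(n) for n in('scene','side')}
cen={}
for n,bs,bp,ws in (('scene',(235,160,290,240),(285,238,360,290),(255,160,310,205)),('side',(322,250,375,330),(290,190,350,222),(282,305,330,375))):
    c=C[n];W=cloud(c);hsv=cv2.cvtColor(c['pixels'],cv2.COLOR_BGR2HSV)
    x0,y0,x1,y1=bs;w=W[y0:y1,x0:x1].reshape(-1,3);w=w[(w[:,2]>.05)&(w[:,2]<.2)]
    zt=np.percentile(w[:,2],99);r=w[w[:,2]>zt-.004];cc=w[:,:2]
    print(n,'stack ztop',zt,'rim circ',circ(r),len(r),'med',np.median(w,0))
    x0,y0,x1,y1=bp;w=W[y0:y1,x0:x1].reshape(-1,3);m=(abs(w[:,2]-.11)<.008)
    print(' pan med z',np.median(w[m],0),m.sum())
    m2=(abs(W[...,2]-.11)<.008);mm=np.zeros((480,640),np.uint8);mm[y0:y1,x0:x1]=m2[y0:y1,x0:x1]*255
    cs=max(cv2.findContours(mm,0,1)[0],key=cv2.contourArea);e=cv2.fitEllipse(cv2.convexHull(cs));print(' pan ellipse',e);cen[n]=e[0]
    x0,y0,x1,y1=ws;h=hsv[y0:y1,x0:x1]
    mk=((h[...,1]<70)).astype(np.uint8);
    nn,l,st,ct=cv2.connectedComponentsWithStats(mk)
    for i in range(1,nn):
        if st[i,4]>8:
            g=l==i;q=W[y0:y1,x0:x1][g];print('  blob',st[i].tolist(),(ct[i]+[x0,y0]).round(1),'top',q[q[:,2].argmax()].round(4),'med',np.median(q,0).round(4))
print('pan tri',tri(C['scene'],cen['scene'],C['side'],cen['side']))
a=cv2.resize(C['scene']['pixels'][150:290,225:375],None,fx=3.5,fy=3.5,interpolation=2);b=cv2.resize(C['side']['pixels'][180:390,260:390],None,fx=2.333,fy=2.333,interpolation=2)
a=a[:490];b=b[:490];cv2.imwrite('pics/b.png',np.hstack([a[:,:490],b[:490,:300]]))
```

```text
scene stack ztop 0.12951953019741808 rim circ (array([ 0.56368544, -0.20640638]), np.float64(0.030344207509776337)) 115 med [ 0.56531292 -0.19425392  0.10217581]
 pan med z [0.57794569 0.06213943 0.11114304] 1715
 pan ellipse ((322.205322265625, 263.13641357421875), (40.59613037109375, 52.842674255371094), 91.0426254272461)
  blob [0, 0, 6, 3, 12] [256.8 160.7] top [ 0.4471 -0.4583  0.0043] med [ 0.4459 -0.4568  0.0021]
  blob [17, 0, 38, 28, 541] [296.6 168.8] top [0.9566 0.5739 0.8353] med [ 0.3723 -0.3597  0.0016]
  blob [0, 6, 22, 39, 337] [266.9 186.8] top [ 0.5375 -0.1932  0.1312] med [ 0.5442 -0.2089  0.1019]
  blob [24, 15, 6, 17, 83] [281.7 183. ] top [ 0.4641 -0.2853  0.0666] med [ 0.4668 -0.2791  0.045 ]
  blob [44, 28, 5, 13, 49] [300.6 194.1] top [ 0.4498 -0.2163  0.0555] med [ 0.4475 -0.2179  0.0406]
side stack ztop 0.12730623104219896 rim circ (array([ 0.56274493, -0.21075742]), np.float64(0.03047818744398718)) 174 med [ 0.55955034 -0.2291922   0.10090912]
 pan med z [0.57474816 0.05170999 0.10877594] 950
 pan ellipse ((319.95220947265625, 207.48641967773438), (25.049346923828125, 47.245548248291016), 90.09318542480469)
  blob [4, 8, 7, 17, 88] [289.1 321. ] top [ 0.4427 -0.2212  0.0535] med [ 0.4449 -0.227   0.0379]
  blob [21, 23, 8, 24, 163] [306.2 339.7] top [ 0.3285 -0.9317  0.7018] med [ 0.4638 -0.2892  0.0437]
  blob [32, 42, 12, 26, 263] [319.1 359.8] top [ 0.3285 -0.9317  0.7018] med [ 0.4744 -0.3425  0.0467]
pan tri (array([0.57584467, 0.05748054, 0.10550567]), np.float64(0.0010751453774765387))
```

View pics/b.png

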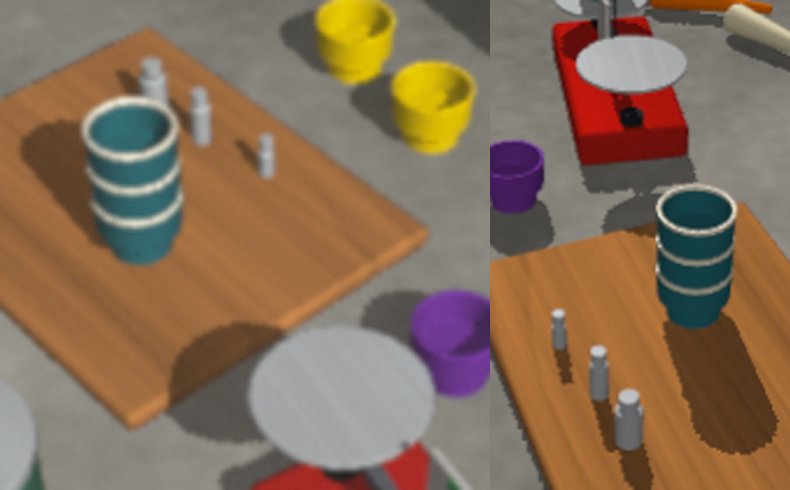

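The crop confirms the teal stack (rim about z 0.128), with w50 in the middle of the row at about (0.465,-0.284). Next I move above the stack for a closer wrist view.

```bash
cat >> h.py <<'E'
def units(p,yaw=None):
    s=monitor.sense(); M=R.from_euler('xyz',s['ee_rot']).as_matrix()
    d=M.T@(np.array(p)-s['position'])/.04
    print('t',round(s['t'],2),'pos',s['position'].round(4),'rot',s['ee_rot'].round(3),'open',round(s['opening'],3),'F',s['wrist_force'].round(1),'ff',round(s['finger_force'],1),'-> units',d.round(2))
E
python3 -m pendant '[[0,0,-0.4,0,0,-1,1],[0,0,-0.4,0,0,-1,1]]'; python3 -c "
from h import *
units([.563,-.208,.26])"
```

```text
t: 0.5
position: [0.1405, -0.6086, 0.2631]
ee_rot: [-3.14, -0.0, 0.532]
wrist_force: [0.5, -0.3, 1.2]
opening: 0.995
finger_force: 0.0
t 0.5 pos [ 0.1405 -0.6086  0.2631] rot [-3.14  -0.     0.532] open 0.995 F [ 0.5 -0.3  1.2] ff 0.0 -> units [14.18 -3.28  0.09]
```

```bash
python3 -m pendant '[[0.6,-0.15,0,0,0,0,1],[1,-0.23,0,0,0,0,1],[1,-0.23,0,0,0,0,1],[1,-0.23,0,0,0,0,1],[1,-0.23,0,0,0,0,1],[1,-0.23,0,0,0,0,1],[1,-0.23,0,0,0,0,1],[1,-0.23,0,0,0,0,1]]' |head -2; python3 -m pendant '[[1,-0.23,0,0,0,0,1],[1,-0.23,0,0,0,0,1],[1,-0.23,0,0,0,0,1],[1,-0.23,0,0,0,0,1],[1,-0.23,0,0,0,0,1],[1,-0.23,0,0,0,0,1],[0.5,-0.1,0,0,0,0,1],[0,0,0,0,0,0,1]]' |head -2
cat > look.py <<'E'
from h import *
c=snap('wrist');cv2.imwrite('pics/w1.png',c['pixels'])
W=cloud(c);zt=W[...,2]
m=((zt>.12)&(zt<.136)).astype(np.uint8)
# close range: rim ellipse by contour
m[:, :]=cv2.morphologyEx(m,cv2.MORPH_OPEN,np.ones((3,3)))
cs=cv2.findContours(m,0,1)[0]
for k in sorted(cs,key=cv2.contourArea)[-3:]:
    if cv2.contourArea(k)>300:
        e=cv2.fitEllipse(cv2.convexHull(k));z=np.median(zt[m>0]);print('rim',e,onz(c,*e[0],.1285),z)
units([.563,-.208,.26])
E
python3 look.py
```

```text
t: 1.5
position: [0.3687, -0.3926, 0.2625]
t: 2.5
position: [0.5631, -0.2119, 0.2627]
rim ((324.4874572753906, 221.18113708496094), (91.5562744140625, 93.87763214111328), 91.96094512939453) [ 0.56492073 -0.20754586  0.1285    ] 0.12700815698170476
t 2.55 pos [ 0.5624 -0.2128  0.2628] rot [-3.141e+00  1.000e-03  5.270e-01] open 0.994 F [-0.3  0.   0. ] ff 0.0 -> units [ 0.07 -0.1   0.07]
```

View pics/w1.png

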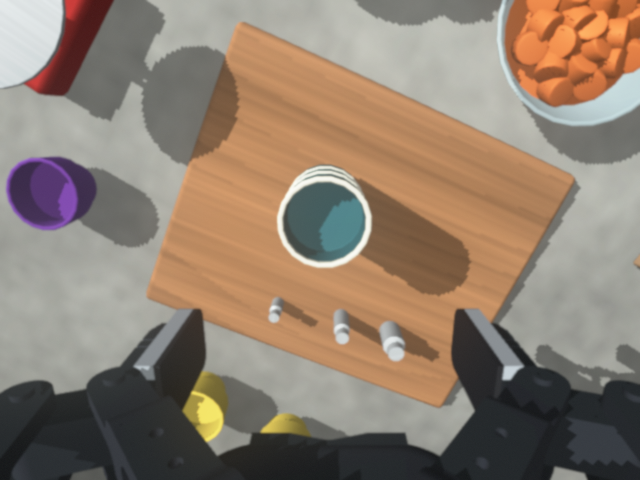

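The wrist view shows the rim at (324,221), i.e. world (0.565,-0.2075), which agrees with the fixed cameras to 2 mm. The finger line is clear of the weights (275–390, 320). I descend onto the cup.

```bash
python3 -m pendant '[[0.11,-0.08,0.4,0,0,0,1],[0,0,0.8,0,0,0,1],[0,0,0.8,0,0,0,1],[0,0,0.8,0,0,0,1],[0,0,0.7,0,0,0,1],[0,0,0.4,0,0,0,1],[0,0,0.2,0,0,0,1],[0,0,0,0,0,0,1]]' ; python3 -c "
from h import *
units([.5645,-.208,.096])
c=snap('wrist');cv2.imwrite('pics/w2.png',c['pixels'])"
```

```text
t: 3.55
position: [0.5649, -0.2086, 0.0992]
ee_rot: [-3.141, 0.0, 0.526]
wrist_force: [-0.7, -0.5, 0.9]
opening: 0.998
finger_force: 0.0
t 3.55 pos [ 0.5649 -0.2086  0.0992] rot [-3.141  0.     0.526] open 0.998 F [-0.7 -0.5  0.9] ff 0.0 -> units [-0.   -0.02  0.08]
```

View pics/w2.png

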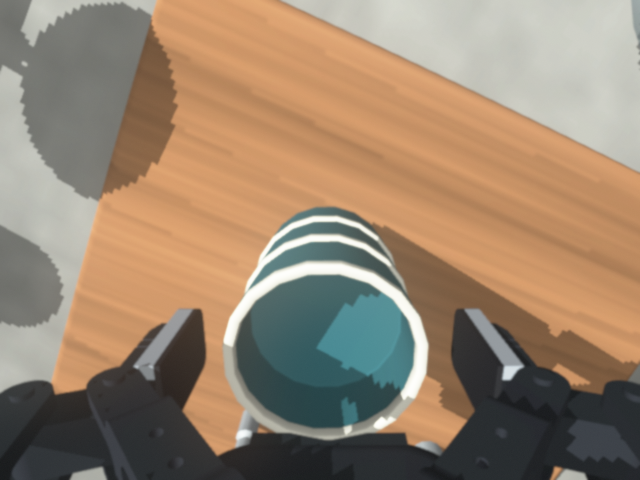

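The cup sits centred between the fingers (rim 228–425, fingers 205/453). I go down 4 mm and close.

```bash
python3 -m pendant '[[0,0,0.1,0,0,0,1],[0,0,0,0,0,0,0.3],[0,0,0,0,0,0,0.2],[0,0,0,0,0,0,0.2],[0,0,0,0,0,0,0.2],[0,0,0,0,0,0,0.2]]' 40; python3 -m pendant '[[0,0,-0.05,0,0,0,0.2],[0,0,-0.1,0,0,0,0.2],[0,0,-0.15,0,0,0,0.2],[0,0,-0.2,0,0,0,0.2]]'
```

```text
t: 4.35
position: [0.5653, -0.2083, 0.0962]
ee_rot: [3.141, -0.001, 0.527]
wrist_force: [-2.3, 2.2, 6.0]
opening: 0.732
finger_force: 44.0
t: 4.85
position: [0.5648, -0.2084, 0.1153]
ee_rot: [-3.141, 0.001, 0.527]
wrist_force: [-0.1, -0.8, -2.3]
opening: 0.726
finger_force: 44.7
```

```bash
python3 -m pendant '[[0,0,-0.3,0,0,0,0.2],[0,0,-0.5,0,0,0,0.2],[0,0,-0.5,0,0,0,0.2],[0,0,-0.3,0,0,0,0.2],[0,0,0,0,0,0,0.2]]'
python3 - <<'E'
from h import *
for n in('scene','side'):
    c=snap(n);W=cloud(c);
    p=c['pixels'];a=p[130:300,225:385] if n=='scene' else p[150:320,260:420]
    cv2.imwrite('pics/l_%s.png'%n,cv2.resize(a,None,fx=2.4,fy=2.4)) 
    # free pan: plane mask
    b=(285,238,360,290) if n=='scene' else (290,190,350,222)
    g=W[b[1]:b[3],b[0]:b[2]].reshape(-1,3);m=g[abs(g[:,2]-.11)<.008]
    k=m[:,:2].astype(np.float32);cc,r=cv2.minEnclosingCircle(k*1000);print(n,'pan enc',cc,r,'hull mid',(k.max(0)+k.min(0))/2)
cv2.imwrite('pics/l.png',np.hstack([cv2.imread('pics/l_scene.png'),cv2.imread('pics/l_side.png')]))
units([.576,.057,.172])
E
```

```text
t: 5.48
position: [0.5662, -0.209, 0.1811]
ee_rot: [3.139, -0.002, 0.527]
wrist_force: [0.2, 0.1, -2.5]
opening: 0.729
finger_force: 44.8
scene pan enc (574.7933959960938, 77.30657196044922) 74.04607391357422 hull mid [0.57684654 0.07741725]
side pan enc (573.9510498046875, 71.21615600585938) 72.79823303222656 hull mid [0.56255436 0.07121615]
t 5.58 pos [ 0.5648 -0.2083  0.179 ] rot [-3.141  0.     0.527] open 0.73 F [-0.1 -0.4 -2.6] ff 44.8 -> units [ 3.58 -5.59  0.18]
```

View pics/l.png

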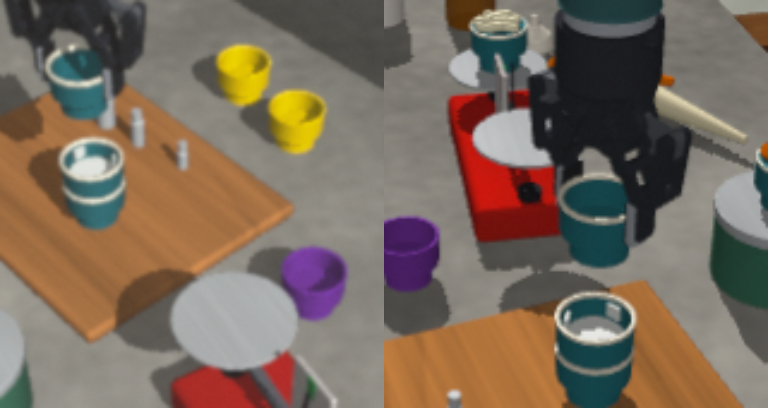

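The cup is lifted clear, and cup_mid and cup_low stand undisturbed (scene crop about 93,185). The free pan is at about (0.576,0.057). I carry it across.

```bash
python3 -m pendant '[[0.3,-0.4,0,0,0,0,0.2],[0.5,-0.8,0,0,0,0,0.2],[0.55,-0.87,0,0,0,0,0.2],[0.55,-0.87,0,0,0,0,0.2],[0.55,-0.87,0,0,0,0,0.2],[0.55,-0.87,0,0,0,0,0.2],[0.4,-0.61,0,0,0,0,0.2],[0.18,-0.3,0,0,0,0,0.2]]' |head -2;  python3 -m pendant '[[0,0,0.3,0,0,0,0.2],[0,0,0.3,0,0,0,0.2],[0,0,0,0,0,0,0.2]]';python3 - <<'E'
from h import *
units([.576,.057,.128])
c=snap('scene');W=cloud(c)
g=W[238:290,285:360].reshape(-1,3);m=g[abs(g[:,2]-.11)<.006];print('pan z',np.median(m[:,2]),len(m))
a=cv2.resize(c['pixels'][190:400,230:430],None,fx=2.4,fy=2.4)
d=snap('side');b=cv2.resize(d['pixels'][120:330,250:360],None,fx=2.4,fy=2.4)
cv2.imwrite('pics/m.png',np.hstack([a,b]))
E
```

```text
t: 6.58
position: [0.5754, 0.0591, 0.1785]
t: 6.95
position: [0.5748, 0.0559, 0.1531]
ee_rot: [-3.14, 0.004, 0.525]
wrist_force: [-0.4, -0.2, -1.8]
opening: 0.728
finger_force: 44.7
t 6.95 pos [0.5748 0.0559 0.1531] rot [-3.14   0.004  0.525] open 0.728 F [-0.4 -0.2 -1.8] ff 44.7 -> units [ 0.04 -0.01  0.63]
pan z 0.11116145311075964 1297
```

View pics/m.png

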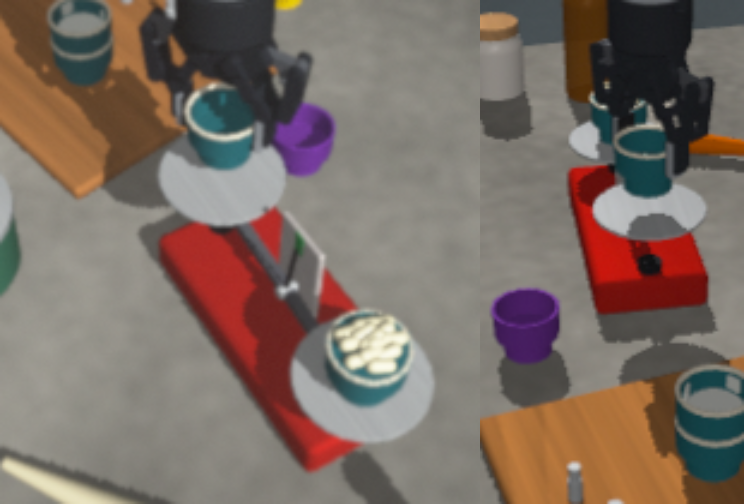

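The cup hangs centred about 25 mm over the pan in both views. I lower it until contact.

```bash
python3 -m pendant '[[0.02,0,0.3,0,0,0,0.2],[0,0,0.2,0,0,0,0.2],[0,0,0.05,0,0,0,0.2],[0,0,0.05,0,0,0,0.2],[0,0,0,0,0,0,0.2],[0,0,0,0,0,0,0.2]]'
```

```text
t: 7.8
position: [0.5774, 0.0573, 0.1316]
ee_rot: [3.141, -0.001, 0.527]
wrist_force: [0.3, -0.1, -1.3]
opening: 0.734
finger_force: 44.7
```

```bash
for i in 1 2 ; do python3 -m pendant '[[0,0,0.05,0,0,0,0.2],[0,0,0,0,0,0,0.2],[0,0,0,0,0,0,0.2]]'|sed -n '2p;4p'; python3 -c "
from h import *
for i in range(3):
  c=snap('scene');W=cloud(c);g=W[258:282,300:345].reshape(-1,3);m=g[abs(g[:,2]-.11)<.012];print('pan z',np.median(m[:,2]).round(4),monitor.sense()['wrist_force'][2].round(2),monitor.sense()['position'][2].round(4))"; done
```

```text
position: [0.5771, 0.0573, 0.1293]
wrist_force: [-0.1, 0.3, -2.2]
pan z 0.1113 -1.27 0.1293
pan z 0.1113 -2.66 0.1293
pan z 0.1113 -1.56 0.1294
position: [0.5774, 0.0573, 0.1276]
wrist_force: [-0.2, 1.1, -0.2]
pan z 0.1106 0.6 0.1277
pan z 0.1107 -0.35 0.1276
pan z 0.1105 1.17 0.1276
```

In contact (force went to about 0). I release and rise straight up.

```bash
python3 -m pendant '[[0,0,0,0,0,0,0.7],[0,0,0,0,0,0,1],[0,0,0,0,0,0,1],[0,0,0,0,0,0,1],[0,0,-0.3,0,0,0,1],[0,0,-0.7,0,0,0,1],[0,0,-0.8,0,0,0,1],[0,0,-0.8,0,0,0,1]]';python3 -m pendant '[[0,0,-0.6,0,0,0,1],[0,0,0,0,0,0,1]]' | head -2
python3 - <<'E'
from h import *
c=snap('scene');a=cv2.resize(c['pixels'][190:400,230:430],None,fx=2.4,fy=2.4)
w=snap('wrist');b=cv2.resize(w['pixels'],(380,285));b=np.vstack([b,np.zeros((504-285,380,3),np.uint8)])[:, :320] if 0 else b
d=snap('side');e=cv2.resize(d['pixels'][150:290,250:360],(320,219))
cv2.imwrite('pics/n.png',np.hstack([a,np.vstack([cv2.resize(b,(320,285)),e])]))
W=cloud(w);z=W[...,2];m=((z>.153)&(z<.168)).astype(np.uint8);m[330:]=0
k=max(cv2.findContours(m,0,1)[0],key=cv2.contourArea);q=cv2.fitEllipse(cv2.convexHull(k));print('cup rim',q,onz(w,*q[0],.159),np.median(z[m>0]))
units([.465,-.284,.23])
E
```

```text
t: 9.85
position: [0.5773, 0.0572, 0.2332]
ee_rot: [3.141, -0.001, 0.527]
wrist_force: [0.4, 0.1, -0.3]
opening: 1.0
finger_force: 0.0
t: 10.1
position: [0.5791, 0.0572, 0.2586]
cup rim ((327.20379638671875, 243.26217651367188), (103.44088745117188, 106.9739990234375), 92.35745239257812) [0.57711722 0.05756796 0.159     ] 0.15899366159001677
t 10.25 pos [0.5765 0.0572 0.2543] rot [-3.141e+00  1.000e-03  5.270e-01] open 1.001 F [-0.5  0.   0.8] ff 0.0 -> units [-6.7   5.97  0.61]
```

View pics/n.png

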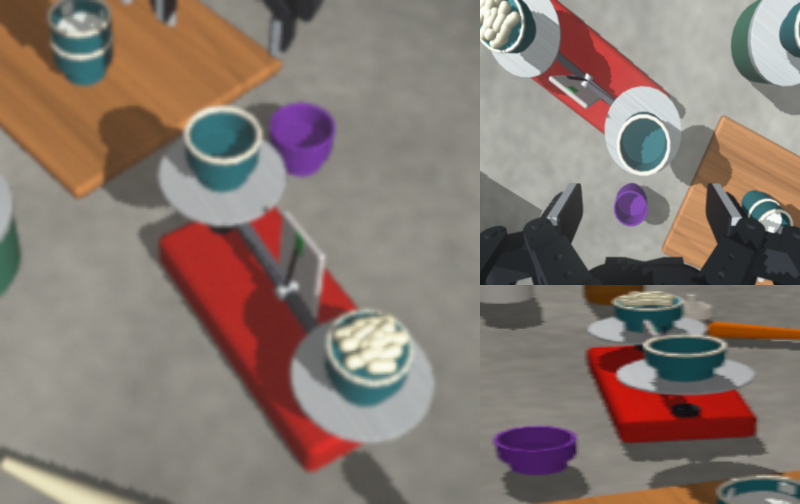

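cup_top stands upright on the free pan (rim at scene crop 222,145; world (0.577,0.0575), rim z 0.159), and the balance still has the loaded pan down, as expected. Now to w50, with the fingers partly closed to clear its neighbours.

```bash
python3 -m pendant '[[-0.5,0.4,0,0,0,0,0],[-0.95,0.85,0.1,0,0,0,-0.2],[-0.98,0.88,0.3,0,0,0,-0.2],[-0.98,0.88,0.3,0,0,0,-0.2],[-0.98,0.88,0.3,0,0,0,-0.2],[-0.98,0.88,0.3,0,0,0,-0.2],[-0.9,0.8,0.1,0,0,0,-0.2],[-0.43,0.4,0,0,0,0,-0.2]]' |head -2;  python3 -m pendant '[[0,0,0,0,0,0,-0.2]]'|head -2
cat > lw.py <<'E'
from h import *
import sys
w=snap('wrist');W=cloud(w);z=W[...,2]
hsv=cv2.cvtColor(w['pixels'],cv2.COLOR_BGR2HSV)
m=((z>.03)&(z<.075)&(hsv[...,1]<80)&(abs(W[...,0]-.46)<.07)&(abs(W[...,1]+.28)<.1)).astype(np.uint8)
n,l,st,ct=cv2.connectedComponentsWithStats(m)
for i in range(1,n):
    if st[i,4]<25: continue
    g=l==i;zt=np.percentile(z[g],95);t=g&(z>zt-.003);v,u=np.nonzero(t);p=(u.mean(),v.mean())
    print(st[i].tolist(),'ztop',zt.round(4),'pix',np.round(p,1),'xy',onz(w,*p,zt).round(4),'pts',W[t].mean(0).round(4))
units([.465,-.284,.2])
p=w['pixels'].copy();cv2.imwrite(sys.argv[1],p)
E
python3 lw.py pics/o.png
```

```text
t: 11.25
position: [0.4633, -0.2852, 0.1969]
t: 11.38
position: [0.4642, -0.2847, 0.1976]
[230, 188, 22, 20, 300] ztop 0.053 pix [237.2 200.6] xy [ 0.4461 -0.2214  0.053 ] pts [ 0.4458 -0.2214  0.052 ]
[318, 205, 21, 29, 488] ztop 0.065 pix [327.9 224.7] xy [ 0.4653 -0.2832  0.065 ] pts [ 0.4651 -0.2833  0.0641]
[380, 222, 32, 36, 866] ztop 0.0651 pix [400.3 247.1] xy [ 0.4764 -0.3341  0.0651] pts [ 0.4763 -0.3343  0.0642]
t 11.43 pos [ 0.4645 -0.2836  0.1979] rot [-3.139e+00  1.000e-03  5.250e-01] open 0.399 F [ 0.6 -0.2  0. ] ff 0.0 -> units [ 0.01  0.01 -0.05]
```

View pics/o.png

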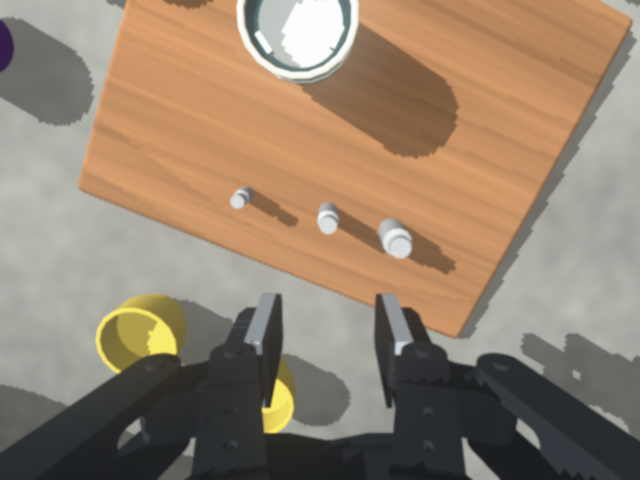

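w50's top is at pixel (328,225), world (0.4653,-0.2833,0.065), matching the text's height; w100 is 52 mm away, so the opening narrows further. I descend and grip.

```bash
python3 -m pendant '[[0.01,-0.01,0.4,0,0,0,-0.4],[0,0,0.8,0,0,0,-0.4],[0,0,0.8,0,0,0,-0.4],[0,0,0.7,0,0,0,-0.4],[0,0,0.6,0,0,0,-0.4],[0,0,0.3,0,0,0,-0.4],[0,0,0.15,0,0,0,-0.4],[0,0,0,0,0,0,-0.4]]' 30; python3 -c "
from h import *
units([.4653,-.2833,.048])"
```

```text
t: 12.42
position: [0.4659, -0.2831, 0.0494]
ee_rot: [3.142, -0.0, 0.527]
wrist_force: [0.0, 0.2, 0.0]
opening: 0.295
finger_force: 0.0
t 12.43 pos [ 0.4659 -0.2831  0.0494] rot [ 3.142 -0.     0.527] open 0.295 F [0.  0.2 0. ] ff 0.0 -> units [-0.02 -0.    0.03]
```

```bash
python3 -m pendant '[[0,0,0.03,0,0,0,-0.6],[0,0,0,0,0,0,-0.7],[0,0,0,0,0,0,-1],[0,0,0,0,0,0,-1],[0,0,0,0,0,0,-1]]' 30; python3 -m pendant '[[0,0,-0.2,0,0,0,-1],[0,0,-0.6,0,0,0,-1],[0,0,-1,0,0,0,-1],[0,0,-1,0,0,0,-1],[0,0,-1,0,0,0,-1],[0,0,-0.6,0,0,0,-1],[0,0,0,0,0,0,-1]]'
python3 - <<'E'
from h import *
units([.577,.0573,.232])
a=snap('side')['pixels'][200:400,250:400];b=snap('wrist')['pixels'][200:400,220:440]
cv2.imwrite('pics/p.png',np.hstack([cv2.resize(a,None,fx=2.1,fy=2.1),cv2.resize(b,None,fx=2.1,fy=2.1)]))
E
```

```text
t: 13.05
position: [0.4663, -0.2838, 0.0489]
ee_rot: [3.14, -0.001, 0.527]
wrist_force: [-1.5, 1.1, 6.0]
opening: 0.137
finger_force: 29.5
t: 13.92
position: [0.4668, -0.2843, 0.2263]
ee_rot: [3.137, -0.002, 0.527]
wrist_force: [0.2, -0.8, -0.4]
opening: 0.137
finger_force: 29.2
t 13.93 pos [ 0.4668 -0.2843  0.2263] rot [ 3.137e+00 -2.000e-03  5.270e-01] open 0.137 F [ 0.2 -0.8 -0.4] ff 29.2 -> units [ 6.67 -6.   -0.16]
```

View pics/p.png

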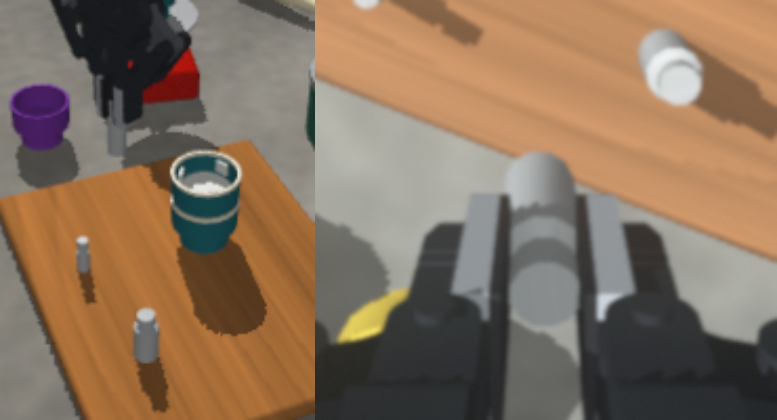

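The weight hangs upright in the fingers (side crop 117,125), gripped at the knob (opening 11.6 mm). I carry it over the cup.

```bash
python3 -m pendant '[[0.4,-0.36,0,0,0,0,-1],[0.9,-0.81,0,0,0,0,-1],[1,-0.9,0,0,0,0,-1],[1,-0.9,0,0,0,0,-1],[1,-0.9,0,0,0,0,-1],[1,-0.9,0,0,0,0,-1],[0.9,-0.81,0,0,0,0,-1],[0.47,-0.42,0,0,0,0,-1]]' |head -2;  python3 -m pendant '[[0,0,0,0,0,0,-1],[0,0,0.2,0,0,0,-1],[0,0,0.3,0,0,0,-1],[0,0,0,0,0,0,-1],[0,0,0,0,0,0,-1]]'
python3 - <<'E'
from h import *
units([.577,.0573,.163])
w=snap('wrist');W=cloud(w);z=W[...,2]
m=((abs(z-.159)<.004)&(np.hypot(W[...,0]-.577,W[...,1]-.0573)<.045)).astype(np.uint8)
g=W[m>0];A=np.c_[2*g[:,:2],np.ones(len(g))];x=np.linalg.lstsq(A,(g[:,:2]**2).sum(1),rcond=None)[0];print('rim fit',x[:2],np.sqrt(x[2]+x[:2]@x[:2]),len(g))
E
```

```text
t: 15.02
position: [0.5746, 0.0606, 0.2214]
t: 15.65
position: [0.5754, 0.0577, 0.2039]
ee_rot: [-3.141, 0.0, 0.526]
wrist_force: [-0.3, 0.4, 0.3]
opening: 0.136
finger_force: 29.3
t 15.65 pos [0.5754 0.0577 0.2039] rot [-3.141  0.     0.526] open 0.136 F [-0.3  0.4  0.3] ff 29.3 -> units [0.03 0.03 1.02]
rim fit [0.57641567 0.0572768 ] 0.03002399374964046 2259
```

```bash
python3 -m pendant '[[0.03,0.02,0.3,0,0,0,-1],[0,0,0.4,0,0,0,-1],[0,0,0.2,0,0,0,-1],[0,0,0.05,0,0,0,-1],[0,0,0,0,0,0,-1],[0,0,0,0,0,0,-1]]'
cat > pz.py <<'E'
from h import *
for i in range(2):
  c=snap('scene');W=cloud(c);g=W[258:282,300:345].reshape(-1,3);m=g[abs(g[:,2]-.105)<.018];s=monitor.sense();print('pan z',np.median(m[:,2]).round(4),len(m),s['wrist_force'][2].round(2),s['position'].round(4))
E
python3 pz.py; python3 -m pendant '[[0,0,0.05,0,0,0,-1],[0,0,0,0,0,0,-1],[0,0,0,0,0,0,-1]]'|sed -n '2p;4p'; python3 pz.py
```

```text
t: 16.45
position: [0.5775, 0.0581, 0.1666]
ee_rot: [3.141, -0.001, 0.527]
wrist_force: [0.1, 0.8, -0.6]
opening: 0.135
finger_force: 29.3
pan z 0.1112 826 -0.28 [0.5775 0.0581 0.1667]
pan z 0.1113 829 -0.5 [0.5775 0.0582 0.1667]
position: [0.5771, 0.0581, 0.1641]
wrist_force: [0.4, -0.4, -1.5]
pan z 0.1113 834 0.19 [0.5771 0.0581 0.1641]
pan z 0.1112 829 -0.81 [0.5771 0.0581 0.1641]
```

Pushing down simply carries the pan toward level, so I follow it down about 14 mm so that nothing drops on release.

```bash
python3 -m pendant '[[0,0,0.05,0,0,0,-1],[0,0,0.05,0,0,0,-1],[0,0,0.05,0,0,0,-1],[0,0,0.05,0,0,0,-1],[0,0,0,0,0,0,-1],[0,0,0,0,0,0,-1]]'|sed -n '2p;4p'; python3 pz.py;  python3 -m pendant '[[0,0,0.05,0,0,0,-1],[0,0,0.05,0,0,0,-1],[0,0,0.05,0,0,0,-1],[0,0,0.05,0,0,0,-1],[0,0,0,0,0,0,-1],[0,0,0,0,0,0,-1]]'|sed -n '2p;4p'; python3 pz.py
```

```text
position: [0.577, 0.0582, 0.1561]
wrist_force: [-0.5, 0.7, 1.0]
pan z 0.1033 788 -1.38 [0.577  0.0582 0.1561]
pan z 0.1033 788 0.31 [0.577  0.0582 0.1561]
position: [0.5771, 0.0581, 0.1481]
wrist_force: [0.3, 0.1, 0.8]
pan z 0.0957 836 0.18 [0.5771 0.0581 0.1481]
pan z 0.0957 837 -0.29 [0.5771 0.0582 0.1482]
```

```bash
python3 -m pendant '[[0,0,0,0,0,0,-0.65],[0,0,0,0,0,0,-0.5],[0,0,0,0,0,0,-0.5],[0,0,0,0,0,0,-0.5]]'; python3 pz.py; python3 -m pendant '[[0,0,-0.1,0,0,0,-0.5],[0,0,-0.3,0,0,0,-0.5],[0,0,-0.6,0,0,0,-0.5],[0,0,-0.9,0,0,0,-0.5],[0,0,-0.9,0,0,0,-0.5],[0,0,-0.6,0,0,0,-0.5],[0,0,0,0,0,0,-0.5],[0,0,0,0,0,0,-0.5]]';python3 -m pendant '[[0,0,0,0,0,0,-0.5],[0,0,0,0,0,0,-0.5],[0,0,0,0,0,0,-0.5],[0,0,0,0,0,0,-0.5]]'|head -1; python3 pz.py
python3 - <<'E'
from h import *
a=snap('scene')['pixels'][150:400,230:430];b=snap('wrist')['pixels'];d=snap('side')['pixels'][140:280,250:380]
cv2.imwrite('pics/q.png',np.hstack([cv2.resize(a,(440,550)),np.vstack([cv2.resize(b,(350,262)),cv2.resize(d,(350,288))])]))
E
```

```text
t: 19.23
position: [0.5771, 0.0581, 0.1482]
ee_rot: [3.142, -0.0, 0.527]
wrist_force: [-0.4, -0.5, -0.4]
opening: 0.245
finger_force: 0.0
pan z 0.0964 820 0.38 [0.5771 0.0581 0.1481]
pan z 0.0965 819 -0.18 [0.5771 0.0581 0.1481]
t: 20.32
position: [0.5766, 0.0582, 0.2835]
ee_rot: [-3.141, 0.001, 0.527]
wrist_force: [0.5, 0.1, -0.2]
opening: 0.249
finger_force: 0.0
t: 20.82
pan z 0.0966 826 0.72 [0.5771 0.0582 0.284 ]
pan z 0.0966 830 0.01 [0.5771 0.0582 0.2841]
```

View pics/q.png

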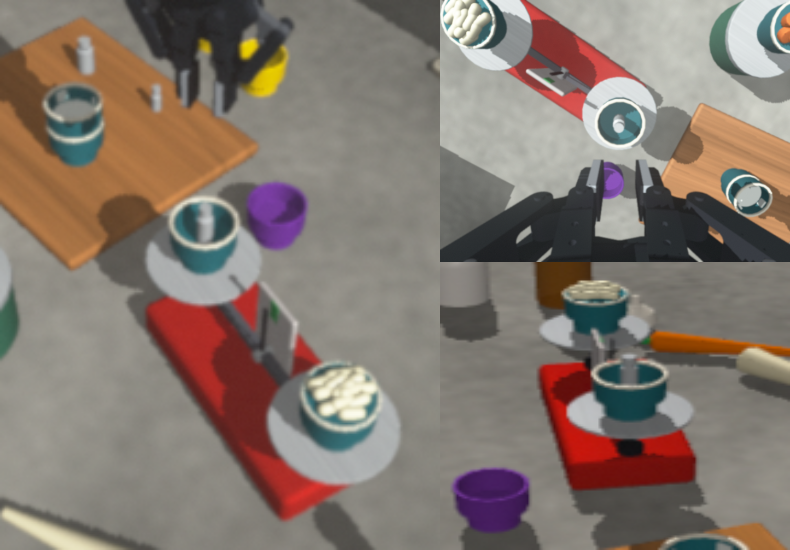

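w50 stands upright in the cup (scene crop 204,220), the free pan settled at the level height (0.095), the stack is untouched and the gripper is clear. I hand in.

```bash
python3 -c "
from station import ctrl
print(ctrl.hand_in())"
```

```text
the job is handed in; nothing more can be done
None
```

The job is handed in: the top teal cup stands upright on the free pan with the 50 g weight standing in it, the free pan settled at its level height, the filled cups and the lower stack were left in place, and the gripper is clear.

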